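Right the fallen lacquer bottle and set the filler's feed valve

TASK

Get the lacquer filling lane ready: stand the fallen gold bottle upright on the one empty marked square between or beside its neighbours and let go of it. Then take the black crank handle of the red valve wheel, close the valve clockwise (seen from above) right to its stop, and open it again exactly two full turns. Finish while still gripping the handle, with the wheel held still at two turns; leave the other bottles and the things on the table alone.

Things in the scene. Friction and masses are not known exactly. Their poses are not given: they have to be found in the camera images.
- lane: plywood lane board lying fixed on the table, 210 x 340 mm, 6 mm thick, with three marked squares in a row. Origin under the middle square at table height; own y along the row, towards the robot; own x across it, to the robot's left; it spans own x -55 to +155 mm, own y -170 to +170 mm. The row runs away from the robot, within 9 degrees of straight
- square_near (a point): a blue-edged white square, 66 mm, painted flush on the lane board; the point is its centre on the board's top (z = 6 mm). At lane y = +100 mm (nearest the robot)
- square_mid (a point): a blue-edged white square, 66 mm, painted flush on the lane board; the point is its centre on the board's top (z = 6 mm). At lane y = 0
- square_far (a point): a blue-edged white square, 66 mm, painted flush on the lane board; the point is its centre on the board's top (z = 6 mm). At lane y = -100 mm (farthest). Two of the three squares carry a standing bottle; the third is the empty one
- tipped: square gold lacquer bottle, white labels, red cap: body 44 x 44 mm, 90 mm tall, then shoulder and cap (30 mm across) to 120 mm; 0.15 to 0.27 kg. Origin at the centre of its foot, own z from foot to cap. This one lies flat on the board with its foot near the empty square and its cap pointing to the robot's left (within about 31 degrees), its axis 22 mm above the board
- bottle_a: square gold lacquer bottle, white labels, red cap: body 44 x 44 mm, 90 mm tall, then shoulder and cap (30 mm across) to 120 mm; 0.15 to 0.27 kg. Origin at the centre of its foot, own z from foot to cap. Standing on one of the squares; must stay
- bottle_b: square gold lacquer bottle, white labels, red cap: body 44 x 44 mm, 90 mm tall, then shoulder and cap (30 mm across) to 120 mm; 0.15 to 0.27 kg. Origin at the centre of its foot, own z from foot to cap. Standing on one of the squares; must stay
- valve (a joint): angle of the red valve wheel in rad: 0 is fully closed, at a firm stop; it grows counter-clockwise seen from above (opening) and counts whole turns (two turns = 12.57) up to another stop at 18.85. It starts between 0.9 and 4.5, stays where it is left, and turns with a drag of about 0.12 N m (some 2 to 3 N at the handle)
- wheel_hub (a point): centre of the red wheel's hub top, on its upright axis, 118 mm above the table. The wheel (124 mm across, top of its rim at 115 mm height) sits on a brass valve body, 90 mm flange, fixed to the table
- crank: the same black handle sleeve as a body, origin at the foot of the sleeve on its axis, 30 mm below the handle point; its own x and y axes revolve freely and mean nothing
- handle (a point): middle of the black upright crank handle, a round sleeve 22 mm across, 52 mm tall, revolving freely on its pin on the wheel's rim. The point is on its axis, 55 mm from the wheel's axis, 146 mm above the table, 22 mm below the handle's top and 31 mm above the rim's top. It circles the hub as the wheel turns; nothing inside the circle is higher than 122 mm; the hand need not turn
- pen_cup: orange pen cup, 72 mm across, 75 mm tall, pens to 140 mm; origin at the centre of its underside. A bystander, to be left alone
- stapler: black stapler, 125 x 35 x 44 mm; origin at the centre of its underside. A bystander, to be left alone
- tape_roll: yellow tape roll lying flat, 90 mm across, 24 mm high; origin at the centre of its underside. A bystander, to be left alone
- water_bottle: clear water bottle with red cap, 62 mm across, 170 mm tall; origin at the centre of its underside. A bystander, to be left alone
- ornament: small brass ornament lying flat, about 58 x 22 x 11 mm; origin at the centre of its underside. A bystander, to be left alone
There are look-alikes about, which are no part of the job. What is shaped like the tipped but blue or turquoise is not meant.

How it is judged:
By the outcome, as a careful person would: the job done as asked, in the order asked, and still so for the second after the job is handed in, while the arm keeps its last pose, push and grip.
It also fails if it takes over 72 s, if anything falls off the work surface, if the arm or the gripper's body presses on something with over 40 N, if the wrist force passes 120 N, or if a joint passes its speed limit or range.

ROBOT

A 6-joint arm with a two-finger parallel gripper is mounted at the origin on the work surface. World frame = base frame: x ahead of the robot, y to its left, z up, the work surface at z = 0. Lengths are in m, angles in degrees, forces in N, time in s.
With the tool pointing down it reaches from about 0.4 to 0.825 m from the base axis. Payload 7 kg.
Tool frame: the origin (TCP) lies between the finger pads, 19 mm behind the fingertips; this is the grasp point; z points along the fingers, y is the line along which they close (so a half turn about z gives the same grasp; the last joint's range is limited). The gripper opens to 88 mm and grips with 3 to 60 N. Pads are 19 mm wide; open, the fingers measure 130 mm over their backs; the gripper's body (78 mm by 193 mm) begins 47 mm behind the grasp point.
Start: joints at [-56.316, 20.546, 0.682, 0, -70.136, -16.507], TCP at [0.199, -0.645, 0.245] pointing down, gripper open.
Joint ranges: [-176.03, 176.03], [-82.01, 121.73], [-58.28, 71.71], [-173.87, 95.51], [-174.79, -0.11], [-173.66, 173.66]. Speed limits (degrees/s): [136.94, 136.94, 172.46, 180, 180, 180].

INTERFACE

Orientations are given as [roll, pitch, yaw] about the fixed x, y, z axes, in that order (R = Rz(yaw) Ry(pitch) Rx(roll)).
In Python, from plant import get_state, capture, close_job gives the robot as it stands.
- The arm moves only by the tool apply_moves, never from a script. Its argument "targets" is a list of rows, each a list of 7 numbers: the opening, from 0 (shut) to 1 (fully open), then the shift along the tool's x, y, z normalised to -1 to 1, where 1 is 1000 mm, then the turn, a rotation vector about the tool's x, y, z normalised to -1 to 1, where 1 is 90 degrees. In form: [[claw, tx, ty, tz, ax, ay, az], ...]. A call has 1 to 20 rows; each row shifts and turns the commanded pose from where the row before left it, along the tool's axes as they then stand; what a row does not reach is not made up. A row lasts 1/12 s, in which the tool goes at most 41.7 mm and 7.16 degrees, less where a joint would pass 70% of its speed; a pose out of reach is approached as far as the arm can. A call with a number of a shift or a turn outside -1 to 1 is refused whole. A call with a gripper value outside its range is refused whole. The fingers move at their own pace and stop on an object; "newtons" is the grip in N (left out, the last holds). Time passes only in rows, so rows that do not move let the fingers close. It gives the time, the measured TCP pose, the force, the opening and the grip force at its end, in the units of the state.
- get_state(): the state, without advancing time (a new reading comes with each control period).
- capture(name): name is "scene" or "top" or "wrist"; returns a dict with "frame" (384x512x3 uint8, red, green, blue), "range_z" (384x512 float32, m along the optical axis (not along the pixel's ray), 0 where there is no reading), "camera_matrix" (3x3 intrinsics, pixels), "k1" (the pictures are not rectified: a ray, as slopes to the right and down, at radius r is drawn at 1 + k1 r^2 times it, then the intrinsics apply), "T" (4x4, takes a point from camera to world coordinates). Camera axes: x right, y down, z forward; pixel columns grow to the right and rows downward; lengths in m; the calibration is good to about 2 mm. A picture is of the moment at which its call begins.
- close_job(): hands the job in; it is judged then, once.
The state is a dict: "time_s": time; "joints": joint angles; "qd": joint speeds; "joint_torque": joint torques, N m; "tcp_pos": TCP position; "eef_rot": TCP orientation; "contact_force": force on the tool from outside, world axes, zero at the start; "moment": the same for the moment, N m; "gripper_width": finger opening in m; "gripper_force": force on a finger pad.
Only numpy, scipy, OpenCV 4.12 (cv2) and the standard library are available. Lean on these libraries where they do the work, as an engineer would, in place of code of your own. Each camera call takes 0.05 s, during which the arm holds its last target. There are 200 camera calls.

## Working session

There is one attempt and no reset: what is moved stays moved. The work goes in short steps, Python scripts to look and compute and a tool call to move; the robot and the scene stay as the last step left them, time stands still between calls to the robot, and variables do not carry over. Pictures are saved under pics/ and viewed, at most 10 in all, crops included, and the job is handed in when it is done.

Besides the shell and the picture viewer there is one more tool, called after "Call:" by a JSON object that holds its "method" and its "body", one argument or row to a line. apply_moves: Moves the arm, as the interface text tells. Scaled input: -1 to 1 covers 1000 mm each way for a shift and 90 degrees each way for a turn. Its arguments: {"type":"object","properties":{"targets":{"type":"array","items":{"type":"array","items":{"type":"number"}}},"newtons":{"type":"number"}},"required":["targets"]}

```bash
mkdir -p pics; ls
cat > h.py <<'E'
import numpy as np, cv2
from plant import get_state, capture, close_job
def shot(n,f=None):
    c=capture(n)
    if f: cv2.imwrite('pics/'+f,c['frame'][:,:,::-1])
    return c
def ray(c,u,v):
    K=np.array(c['camera_matrix']);d=np.array([(u-K[0,2])/K[0,0],(v-K[1,2])/K[1,1]])
    s=d.copy()
    for _ in range(20): s=d/(1+c['k1']*(s@s))
    return np.array([s[0],s[1],1.])
def onz(c,u,v,z):
    T=np.array(c['T']);w=T[:3,:3]@ray(c,u,v);o=T[:3,3]
    return o+w*(z-o[2])/w[2]
def dep(c,u,v):
    T=np.array(c['T']);r=c['range_z'][int(round(v)),int(round(u))]
    return T[:3,:3]@(ray(c,u,v)*r)+T[:3,3]
E
python3 - <<'E'
from h import *
a=shot('scene');b=shot('top')
cv2.imwrite('pics/a.png',a['frame'][:,:,::-1]);cv2.imwrite('pics/b.png',b['frame'][:,:,::-1])
for c in(a,b):print(np.round(c['T'],3).tolist(),c['k1'],np.round(c['camera_matrix'],1).tolist())
print(get_state())
E
```

```text
pics
[[0.873, 0.234, -0.428, 1.059], [0.487, -0.462, 0.741, -0.892], [-0.025, -0.855, -0.518, 0.771], [0.0, 0.0, 0.0, 1.0]] -0.036391149042937804 [[419.1, 0.0, 255.9], [0.0, 419.1, 191.6], [0.0, 0.0, 1.0]]
[[0.029, -0.997, 0.072, 0.425], [-1.0, -0.029, -0.002, 0.059], [0.005, -0.072, -0.997, 1.503], [0.0, 0.0, 0.0, 1.0]] -0.13127768438712242 [[466.0, 0.0, 258.2], [0.0, 466.0, 194.7], [0.0, 0.0, 1.0]]
{'time_s': 0.1, 'joints': array([-5.63191725e+01,  2.05879394e+01,  6.40102081e-01, -1.40778521e-02,
       -7.01363113e+01, -1.65076441e+01]), 'qd': array([-0.09809304, -0.13697547,  0.07563473,  0.07416644,  0.08751316,
       -0.00154992]), 'joint_torque': array([-2.97608225e-03, -5.84162736e+01,  2.93748701e+01,  7.01567575e+00,
        1.01236129e-02, -8.56055203e-05]), 'tcp_pos': array([ 0.1991532 , -0.64454053,  0.2445292 ]), 'eef_rot': array([ 1.79915559e+02, -1.12226376e-02, -1.62831601e+02]), 'contact_force': array([ 0.07861536, -0.00586063,  0.45547337]), 'moment': array([ 0.00862437, -0.04876292,  0.01634458]), 'gripper_force': 0.0, 'gripper_width': 0.08780942698048673}
```

View pics/a.png

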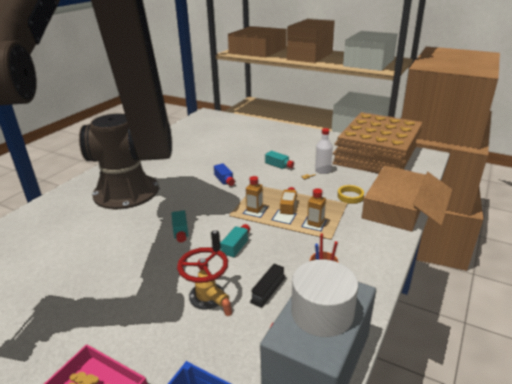

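View pics/b.png

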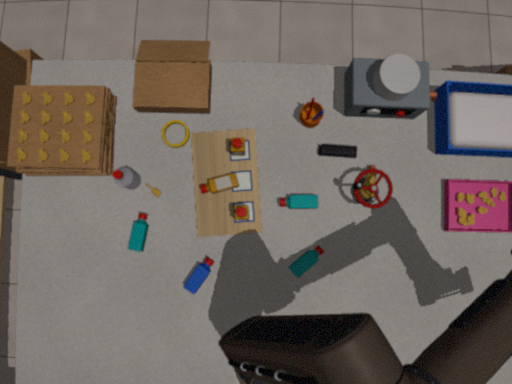

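Top view: the fallen gold bottle is at (220,183), its cap at (204,188) and the empty middle square at (243,181). The standing bottles are at (238,146) and (241,211). The wheel is at (372,187) with the handle near (356,185).
Look-alikes to reject: teal at (300,201), (307,262) and (138,232), and blue at (198,275). I choose (220,183), the only fallen gold one.

Run:
```python
from h import *
c=shot('top');s=shot('scene')
f=c['frame'][:,:,::-1];g=s['frame'][:,:,::-1]
A=cv2.resize(f[120:245,185:285],None,fx=4,fy=4,interpolation=cv2.INTER_CUBIC)
B=cv2.resize(f[155:217,335:405],None,fx=4,fy=4,interpolation=cv2.INTER_CUBIC)
C=cv2.resize(g[170:295,170:350],None,fx=2,fy=2,interpolation=cv2.INTER_CUBIC)
im=np.zeros((500,780,3),np.uint8);im[:500,:400]=A;im[:248,400:680]=B;im[250:500,410:770]=C
cv2.imwrite('pics/c.png',im)
h=cv2.cvtColor(f,cv2.COLOR_BGR2HSV)
# board
m=cv2.inRange(h,(8,40,110),(25,150,255));m[:, :180]=0;m[:,275:]=0;m[:115]=0;m[250:]=0
m=cv2.morphologyEx(m,cv2.MORPH_CLOSE,np.ones((5,5)))
k=max(cv2.findContours(m,0,2)[0],key=cv2.contourArea)
bx=cv2.boxPoints(cv2.minAreaRect(k));W=np.array([onz(c,*p,.006) for p in bx]);print('board',bx.round(1).tolist(),W.round(4).tolist())
print('sizes',[np.linalg.norm(W[i]-W[i-1]).round(4) for i in range(4)])
# red
r=cv2.inRange(h,(0,150,80),(6,255,255))|cv2.inRange(h,(172,150,80),(180,255,255))
n,l,st,ce=cv2.connectedComponentsWithStats(r)
for i in range(1,n):
    if st[i,4]>20: u,v=ce[i];print('red',ce[i].round(1),st[i].tolist(),dep(c,u,v).round(4))
for p in [(215,185),(220,183),(225,182),(235,180),(205,200),(248,181)]:print(p,dep(c,*p).round(4))
```

```text
board [[178.0, 120.0999984741211], [253.89999389648438, 114.5], [262.6000061035156, 232.0], [186.6999969482422, 237.60000610351562]] [[0.7707, 0.3251, 0.006], [0.7959, 0.077, 0.006], [0.4141, 0.0378, 0.006], [0.3888, 0.2806, 0.006]]
sizes [np.float64(0.3846), np.float64(0.2494), np.float64(0.3838), np.float64(0.2441)]
red [400.3 113. ] [397, 111, 7, 5, 31] [ 0.7927 -0.3775  0.1066]
red [236.5 142.5] [232, 138, 10, 10, 66] [0.6793 0.1248 0.1256]
red [373.  188.6] [354, 168, 38, 40, 426] [ 0.5538 -0.2895  0.117 ]
red [117.3 174. ] [113, 170, 10, 9, 69] [0.5694 0.4657 0.1742]
red [202.8 188.4] [200, 184, 7, 9, 42] [0.5458 0.2305 0.0389]
red [282.1 201.8] [280, 198, 6, 8, 37] [ 0.5109 -0.0207  0.0374]
red [240.7 211.5] [236, 207, 10, 10, 67] [0.4733 0.1058 0.1272]
red [142.3 215.7] [139, 213, 8, 6, 35] [0.4537 0.4188 0.042 ]
red [208.5 261.1] [205, 258, 8, 8, 41] [0.3181 0.2048 0.037 ]
(215, 185) [0.5566 0.1913 0.0515]
(220, 183) [0.5634 0.176  0.0501]
(225, 182) [0.5673 0.1607 0.0467]
(235, 180) [0.5744 0.1294 0.0481]
(205, 200) [0.5113 0.2261 0.0052]
(248, 181) [0.577  0.0894 0.0034]
```

View pics/c.png

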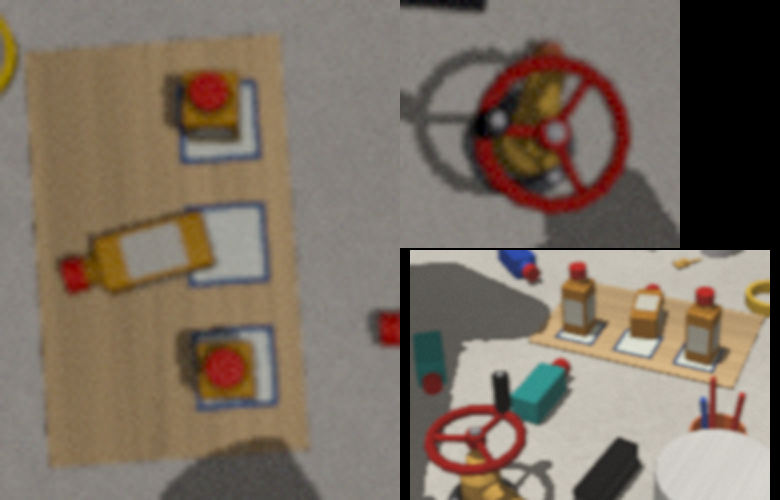

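The crop confirms the choice: a gold bottle with a red cap, lying with its foot on the left part of the middle square. The middle square is centred near (242,181), the handle top near (359,185) and the hub near (374,188). Next I'll compute positions, cross-checking heights between the two views.

```bash
cat >> h.py <<'E'
def tri(c1,p1,c2,p2):
    A=[];b=[]
    for c,p in((c1,p1),(c2,p2)):
        T=np.array(c['T']);d=T[:3,:3]@ray(c,*p);d/=np.linalg.norm(d);P=np.eye(3)-np.outer(d,d);A.append(P);b.append(P@T[:3,3])
    x,r,*_=np.linalg.lstsq(np.vstack(A),np.hstack(b),rcond=None);return x,r**.5
E
python3 - <<'E'
from h import *
c=shot('top');s=shot('scene')
P=lambda x,y:(185+x/4,120+y/4)
for n,q in dict(board=[(28,52),(280,38),(308,450),(50,465)],mid=[(264,203),(269,281),(192,287)],far=[(255,80),(260,158),(182,162)],near=[(272,326),(276,402),(198,408)]).items():
    W=np.array([onz(c,*P(*p),.006)[:2] for p in q]);print(n,W.round(4).tolist(),'diag mid',((W[0]+W[2])/2).round(4) if n!='board' else W.mean(0), [np.linalg.norm(W[i+1]-W[i]).round(3) for i in range(len(W)-1)])
# bottle outline top edge z=.050
for n,p in dict(foot1=(206,212),foot2=(213,262),sh1=(92,238),sh2=(106,290)).items():print(n,onz(c,*P(*p),.05).round(4))
print('cap',onz(c,*P(73,273),.035).round(4))
S=lambda x,y:(170+(x-410)/2,170+(y-250)/2)
print('handle top tri',tri(c,(335+97/4,155+120/4),s,S(500,374)),'plane',onz(c,359.2,185,.168).round(4),dep(c,359.2,185))
print('hub tri',tri(c,(374,187.75),s,S(477,435)),'plane',onz(c,374,187.75,.118).round(4))
h=cv2.cvtColor(c['frame'],cv2.COLOR_RGB2HSV)
r=cv2.inRange(h,(0,120,60),(8,255,255))|cv2.inRange(h,(170,120,60),(180,255,255));r[:,:350]=0;r[:165]=0;r[215:]=0;r[:,400:]=0
k=cv2.findNonZero(r);k=cv2.convexHull(k);e=cv2.fitEllipse(k);print(e,'rim',onz(c,*e[0],.11).round(4), onz(c,e[0][0]+e[1][0]/2,e[0][1],.11)-onz(c,*e[0],.11))
# mid-square height from two views: corner near robot/right
print('sq corner tri',tri(c,P(269,281),s,S(622,352)))
print('bottle foot corner top',tri(c,P(213,262),s,S(631,313)))
E
```

```text
board [[0.729, 0.2771], [0.7461, 0.0718], [0.4123, 0.0396], [0.3941, 0.246]] diag mid [0.57039469 0.15860855] [np.float64(0.206), np.float64(0.335), np.float64(0.207)]
mid [[0.6103, 0.0807], [0.5472, 0.0748], [0.5405, 0.1366]] diag mid [0.5754 0.1087] [np.float64(0.063), np.float64(0.062)]
far [[0.7108, 0.0911], [0.6469, 0.0851], [0.6418, 0.1481]] diag mid [0.6763 0.1196] [np.float64(0.064), np.float64(0.063)]
near [[0.511, 0.0713], [0.45, 0.0663], [0.4434, 0.1287]] diag mid [0.4772 0.1   ] [np.float64(0.061), np.float64(0.063)]
foot1 [0.5964 0.1253 0.05  ]
foot2 [0.5572 0.1186 0.05  ]
sh1 [0.5734 0.2141 0.05  ]
sh2 [0.5328 0.2016 0.05  ]
cap [0.5467 0.2297 0.035 ]
handle top tri (array([ 0.56022686, -0.23549656,  0.16557524]), array([0.00290471])) plane [ 0.5583 -0.236   0.168 ] [ 0.55818295 -0.23572999  0.16929478]
hub tri (array([ 0.5592542 , -0.29207687,  0.11214955]), array([0.00411735])) plane [ 0.5564 -0.2924  0.118 ]
((372.5827941894531, 187.7307891845703), (37.93853759765625, 41.22316360473633), 167.41757202148438) rim [ 0.5571 -0.29    0.11  ] [ 0.00177689 -0.05867896  0.        ]
sq corner tri (array([ 0.55682613,  0.08001132, -0.00219114]), array([0.01459217]))
bottle foot corner top (array([0.56020567, 0.12027625, 0.05023242]), array([0.00487653]))
```

```bash
cat >> h.py <<'E'
from scipy.spatial.transform import Rotation as R, Slerp
def down(psi,tilt=0): return R.from_euler('xyz',[180,0,psi],degrees=True)*R.from_rotvec([0,np.radians(tilt),0])
def cur():
    s=get_state();return np.array(s['tcp_pos']),R.from_euler('xyz',s['eef_rot'],degrees=True)
def plan(p,r,claw,*way):
    """way: (pos, rot, rows) in turn; prints rows for the moves"""
    k=0
    for q,t,n in way:
        sl=Slerp([0,1],R.concatenate([r,t]))
        for i in range(n):
            a,b=sl(i/n),sl((i+1)/n);d=a.inv().apply((np.array(q)-p)/n)
            w=(a.inv()*b).as_rotvec(degrees=True)/90
            print([claw]+[float(x)+0. for x in np.r_[d.round(4),w.round(4)]],end=', ');k+=1
        p,r=np.array(q),t;print()
    print(k,'rows')
E
python3 - <<'E'
from h import *
p,r=cur()
plan(p,r,1,([.46,-.25,.30],down(-162.8),13),([.585,.095,.30],down(-74.5),14))
E
```

```text
[1, -0.0281, 0.0231, -0.0042, 0.0, 0.0, 0.0], [1, -0.0281, 0.0231, -0.0042, 0.0, 0.0, 0.0], [1, -0.0281, 0.0231, -0.0042, 0.0, 0.0, 0.0], [1, -0.0281, 0.0231, -0.0042, 0.0, 0.0, 0.0], [1, -0.0281, 0.0231, -0.0042, 0.0, 0.0, 0.0], [1, -0.0281, 0.0231, -0.0042, 0.0, 0.0, 0.0], [1, -0.0281, 0.0231, -0.0042, 0.0, 0.0, 0.0], [1, -0.0281, 0.0231, -0.0042, 0.0, 0.0, 0.0], [1, -0.0281, 0.0231, -0.0042, 0.0, 0.0, 0.0], [1, -0.0281, 0.0231, -0.0042, 0.0, 0.0, 0.0], [1, -0.0281, 0.0231, -0.0042, 0.0, 0.0, 0.0], [1, -0.0281, 0.0231, -0.0042, 0.0, 0.0, 0.0], [1, -0.0281, 0.0231, -0.0042, 0.0, 0.0, 0.0], 
[1, -0.0158, 0.0209, 0.0, 0.0, 0.0, -0.0701], [1, -0.018, 0.019, 0.0, 0.0, 0.0, -0.0701], [1, -0.02, 0.0169, 0.0, 0.0, 0.0, -0.0701], [1, -0.0217, 0.0146, 0.0, 0.0, 0.0, -0.0701], [1, -0.0232, 0.0122, 0.0, 0.0, 0.0, -0.0701], [1, -0.0244, 0.0095, 0.0, 0.0, 0.0, -0.0701], [1, -0.0253, 0.0068, 0.0, 0.0, 0.0, -0.0701], [1, -0.0259, 0.004, 0.0, 0.0, 0.0, -0.0701], [1, -0.0262, 0.0011, 0.0, 0.0, 0.0, -0.0701], [1, -0.0262, -0.0018, 0.0, 0.0, 0.0, -0.0701], [1, -0.0258, -0.0046, 0.0, 0.0, 0.0, -0.0701], [1, -0.0251, -0.0074, 0.0, 0.0, 0.0, -0.0701], [1, -0.0242, -0.0102, 0.0, 0.0, 0.0, -0.0701], [1, -0.0229, -0.0128, 0.0, 0.0, 0.0, -0.0701], 
27 rows
```

Call:
{"method": "apply_moves", "body": {
  "targets": [
    [1,-0.028,0.023,-0.004,0,0,0],
    [1,-0.028,0.023,-0.004,0,0,0],
    [1,-0.028,0.023,-0.004,0,0,0],
    [1,-0.028,0.023,-0.004,0,0,0],
    [1,-0.028,0.023,-0.004,0,0,0],
    [1,-0.028,0.023,-0.004,0,0,0],
    [1,-0.028,0.023,-0.004,0,0,0],
    [1,-0.028,0.023,-0.004,0,0,0],
    [1,-0.028,0.023,-0.004,0,0,0],
    [1,-0.028,0.023,-0.004,0,0,0],
    [1,-0.028,0.023,-0.004,0,0,0],
    [1,-0.028,0.023,-0.004,0,0,0],
    [1,-0.028,0.023,-0.004,0,0,0]
  ]
}}

```text
time_s: 1.38
tcp_pos: [0.4594, -0.25, 0.2979]
eef_rot: [-180.0, 0.0, -162.8]
contact_force: [1.3, -1.3, -0.6]
gripper_width: 0.0879
gripper_force: 0.0
```

Call:
{"method": "apply_moves", "body": {
  "targets": [
    [1,-0.016,0.021,0,0,0,-0.07],
    [1,-0.018,0.019,0,0,0,-0.07],
    [1,-0.02,0.017,0,0,0,-0.07],
    [1,-0.022,0.015,0,0,0,-0.07],
    [1,-0.023,0.012,0,0,0,-0.07],
    [1,-0.024,0.0095,0,0,0,-0.07],
    [1,-0.025,0.007,0,0,0,-0.07],
    [1,-0.026,0.004,0,0,0,-0.07],
    [1,-0.026,0.001,0,0,0,-0.07],
    [1,-0.026,-0.002,0,0,0,-0.07],
    [1,-0.026,-0.005,0,0,0,-0.07],
    [1,-0.025,-0.0075,0,0,0,-0.07],
    [1,-0.024,-0.01,0,0,0,-0.07],
    [1,-0.023,-0.013,0,0,0,-0.07],
    [1,0,0,0,0,0,0],
    [1,0,0,0,0,0,0]
  ]
}}

```text
time_s: 2.72
tcp_pos: [0.5845, 0.0938, 0.2968]
eef_rot: [179.9, -0.0, -74.5]
contact_force: [0.6, -0.3, -0.4]
gripper_width: 0.0876
gripper_force: 0.0
```

Run:
```python
from h import *
c=shot('wrist','d.png');s=get_state();print(s['time_s'],s['joints'].round(1),s['tcp_pos'].round(4),s['eef_rot'].round(1));print(np.round(c['T'],3))
```

```text
2.7667 [ 28.   11.1  -5.6  -0.  -73.4 -12.6] [0.5843 0.093  0.297 ] [180.   -0.  -74.6]
[[-0.964 -0.257 -0.069  0.604]
 [-0.266  0.932  0.245  0.028]
 [ 0.001  0.254 -0.967  0.436]
 [ 0.     0.     0.     1.   ]]
```

View pics/d.png

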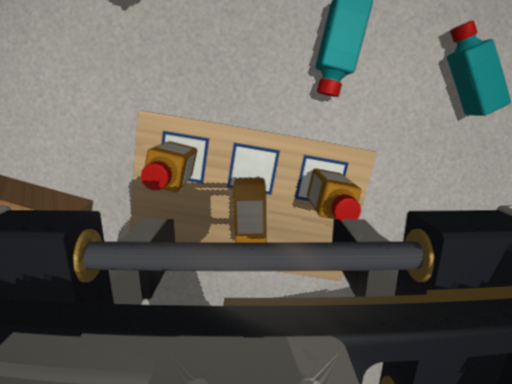

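The wrist view shows the gold bottle's foot edge from (235,181) to (266,179), and the empty square's corners at (235,144), (278,151) and (274,193). The neighbours are at (170,165) and (333,193).

Run:
```python
from h import *
c=shot('wrist')
for n,p,z in [('foot1',(235,181),.05),('foot2',(266,179),.05),('bodyL',(235,235),.05),('bodyR',(266,235),.05),('sqTL',(235,144),.006),('sqTR',(278,151),.006),('sqBR',(274,193),.006),('bd1',(138,112),.006),('bd2',(375,153),.006)]:
    print(n,onz(c,*p,z).round(4),dep(c,*p).round(4))
print(dep(c,250,210),dep(c,255,165))
p,r=cur()
plan(p,r,1,([.548,.225,.20],down(-74.5,30),6),([.5595,.186,.10],down(-74.5,30),3))
```

```text
foot1 [0.6013 0.1209 0.05  ] [0.6012 0.1271 0.0244]
foot2 [0.5634 0.1078 0.05  ] [0.559  0.1167 0.0074]
bodyL [0.5826 0.1937 0.05  ] [0.5825 0.1946 0.0481]
bodyR [0.542  0.1826 0.05  ] [0.5416 0.1837 0.0474]
sqTL [0.6144 0.0802 0.006 ] [0.6144 0.0801 0.007 ]
sqTR [0.5537 0.0737 0.006 ] [0.5539 0.0735 0.0077]
sqBR [0.5419 0.134  0.006 ] [0.542  0.1339 0.0066]
bd1 [0.755  0.0722 0.006 ] [0.7551 0.0722 0.0056]
bd2 [0.4193 0.0393 0.006 ] [0.4191 0.0393 0.0056]
[0.57229319 0.15392068 0.04980714] [0.57960755 0.10129679 0.00732838]
[1, -0.0229, 0.0, 0.0162, 0.0001, 0.0555, -0.0003], [1, -0.0242, 0.0, 0.0141, 0.0001, 0.0555, -0.0003], [1, -0.0254, 0.0, 0.012, 0.0001, 0.0555, -0.0003], [1, -0.0263, -0.0001, 0.0097, 0.0001, 0.0555, -0.0003], [1, -0.0271, -0.0001, 0.0074, 0.0001, 0.0555, -0.0003], [1, -0.0276, -0.0001, 0.005, 0.0001, 0.0555, -0.0003], 
[1, -0.0049, -0.0002, 0.0356, 0.0, 0.0, 0.0], [1, -0.0049, -0.0002, 0.0356, 0.0, 0.0, 0.0], [1, -0.0049, -0.0002, 0.0356, 0.0, 0.0, 0.0], 
9 rows
```

Run:
```python
from h import *
p,r=cur()
plan(p,r,1,([.538,.268,.178],down(-74.5,30),7),([.561,.186,.031],down(-74.5,30),7))
```

```text
[1, -0.0259, -0.0003, 0.017, 0.0001, 0.0476, -0.0003], [1, -0.0271, -0.0003, 0.015, 0.0001, 0.0476, -0.0003], [1, -0.0282, -0.0003, 0.013, 0.0001, 0.0476, -0.0003], [1, -0.0291, -0.0003, 0.0108, 0.0001, 0.0476, -0.0003], [1, -0.0298, -0.0003, 0.0086, 0.0001, 0.0476, -0.0003], [1, -0.0304, -0.0003, 0.0064, 0.0001, 0.0476, -0.0003], [1, -0.0308, -0.0003, 0.0041, 0.0001, 0.0476, -0.0003], 
[1, 0.0, 0.0, 0.0243, 0.0, 0.0, 0.0], [1, 0.0, 0.0, 0.0243, 0.0, 0.0, 0.0], [1, 0.0, 0.0, 0.0243, 0.0, 0.0, 0.0], [1, 0.0, 0.0, 0.0243, 0.0, 0.0, 0.0], [1, 0.0, 0.0, 0.0243, 0.0, 0.0, 0.0], [1, 0.0, 0.0, 0.0243, 0.0, 0.0, 0.0], [1, 0.0, 0.0, 0.0243, 0.0, 0.0, 0.0], 
14 rows
```

Call:
{"method": "apply_moves", "body": {
  "targets": [
    [1,-0.026,0,0.017,0,0.0476,0],
    [1,-0.027,0,0.015,0,0.0476,0],
    [1,-0.028,0,0.013,0,0.0476,0],
    [1,-0.029,0,0.011,0,0.0476,0],
    [1,-0.03,0,0.0085,0,0.0476,0],
    [1,-0.03,0,0.0065,0,0.0476,0],
    [1,-0.031,0,0.004,0,0.0476,0],
    [1,0,0,0.024,0,0,0],
    [1,0,0,0.024,0,0,0],
    [1,0,0,0.024,0,0,0],
    [1,0,0,0.024,0,0,0],
    [1,0,0,0.02,0,0,0],
    [1,0,0,0,0,0,0],
    [1,0,0,0,0,0,0]
  ]
}}

```text
time_s: 3.98
tcp_pos: [0.5518, 0.2101, 0.0777]
eef_rot: [179.9, -30.1, -74.7]
contact_force: [-0.3, 0.4, 0.4]
gripper_width: 0.0876
gripper_force: 0.0
```

Run:
```python
from h import *
s=get_state();print(s['joints'].round(1),s['qd'].round(1),s['contact_force'].round(1))
p,r=cur();print(p)
plan(p,r,1,([.561,.186,.0315],down(-74.5,30),3))
c=shot('scene');f=c['frame'][:,:,::-1];cv2.imwrite('pics/e.png',cv2.resize(f[120:260,180:380],None,fx=3,fy=3))
```

```text
[ 52.6  28.1 -29.3  28.8 -55.6 -58.7] [ 0.9 -1.4  2.4  0.3 -0.7  0.4] [-0.3  0.4  0.4]
[0.55177093 0.21005128 0.07774736]
[1, -0.0003, -0.0009, 0.0176, 0.0006, -0.0002, -0.0007], [1, -0.0003, -0.0009, 0.0176, 0.0006, -0.0002, -0.0007], [1, -0.0003, -0.0008, 0.0176, 0.0006, -0.0002, -0.0007], 
3 rows
```

View pics/e.png

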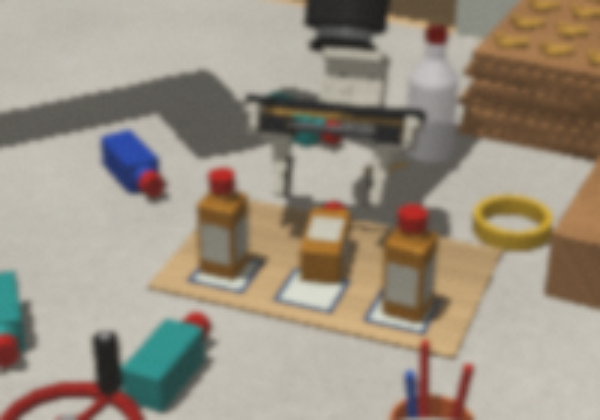

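The fingers straddle the fallen bottle, which appears at (325,245) in the crop, clear of both neighbours. I'll descend and grip.

Call:
{"method": "apply_moves", "body": {
  "targets": [
    [1,0,-0.001,0.018,0,0,0],
    [1,0,-0.001,0.018,0,0,0],
    [1,0,0,0.017,0,0,0],
    [1,0,0,0,0,0,0],
    [0.3,0,0,0,0,0,0],
    [0.3,0,0,0,0,0,0],
    [0.3,0,0,0,0,0,0],
    [0.3,0,0,0,0,0,0],
    [0.3,0,0,0,0,0,0],
    [0.3,0,0,0,0,0,0]
  ],
  "newtons": 35
}}

```text
time_s: 4.87
tcp_pos: [0.5608, 0.187, 0.0323]
eef_rot: [-179.9, -30.0, -74.6]
contact_force: [-0.1, -0.6, 0.9]
gripper_width: 0.053
gripper_force: 0.0
```

Run:
```python
from h import *
p,r=cur()
plan(p,r,0.3,(p+[0,0,.12],r,4),([.57,.12,.20],down(-84.4,-30),9),([.577,.109,.2],down(-84.4,-60),5))
```

```text
[0.3, 0.015, 0.0, -0.026, 0.0, 0.0, 0.0], [0.3, 0.015, 0.0, -0.026, 0.0, 0.0, 0.0], [0.3, 0.015, 0.0, -0.026, 0.0, 0.0, 0.0], [0.3, 0.015, 0.0, -0.026, 0.0, 0.0, 0.0], 
[0.3, 0.0091, 0.001, -0.0009, -0.0001, -0.0738, 0.0127], [0.3, 0.009, 0.0008, -0.0019, -0.0001, -0.0738, 0.0127], [0.3, 0.0087, 0.0006, -0.0029, -0.0001, -0.0738, 0.0127], [0.3, 0.0083, 0.0005, -0.0039, -0.0001, -0.0738, 0.0127], [0.3, 0.0078, 0.0003, -0.0049, -0.0001, -0.0738, 0.0127], [0.3, 0.0072, 0.0002, -0.0057, -0.0001, -0.0738, 0.0127], [0.3, 0.0065, 0.0, -0.0065, -0.0001, -0.0738, 0.0127], [0.3, 0.0057, -0.0001, -0.0072, -0.0001, -0.0738, 0.0127], [0.3, 0.0048, -0.0002, -0.0078, -0.0001, -0.0738, 0.0127], 
[0.3, 0.002, -0.0012, -0.0012, 0.0, -0.0667, 0.0], [0.3, 0.0019, -0.0012, -0.0014, 0.0, -0.0667, 0.0], [0.3, 0.0017, -0.0012, -0.0016, 0.0, -0.0667, 0.0], [0.3, 0.0016, -0.0012, -0.0017, 0.0, -0.0667, 0.0], [0.3, 0.0014, -0.0012, -0.0019, 0.0, -0.0667, 0.0], 
18 rows
```

Call:
{"method": "apply_moves", "body": {
  "targets": [
    [0.3,0,0,0,0,0,0],
    [0.3,0,0,0,0,0,0],
    [0.3,0,0,0,0,0,0],
    [0.3,0,0,0,0,0,0],
    [0.3,0,0,0,0,0,0]
  ]
}}

```text
time_s: 5.28
tcp_pos: [0.561, 0.187, 0.0321]
eef_rot: [-179.9, -30.0, -74.6]
contact_force: [-0.4, 2.2, 3.9]
gripper_width: 0.0442
gripper_force: 34.7
```

Call:
{"method": "apply_moves", "body": {
  "targets": [
    [0.3,0.015,0,-0.026,0,0,0],
    [0.3,0.015,0,-0.026,0,0,0],
    [0.3,0.015,0,-0.026,0,0,0],
    [0.3,0.015,0,-0.026,0,0,0],
    [0.3,0.009,0.001,-0.001,0,-0.0738,0.0127],
    [0.3,0.009,0.001,-0.002,0,-0.0738,0.0127],
    [0.3,0.009,0.0005,-0.003,0,-0.0738,0.0127],
    [0.3,0.008,0.0005,-0.004,0,-0.0738,0.0127],
    [0.3,0.008,0,-0.005,0,-0.0738,0.0127],
    [0.3,0.007,0,-0.006,0,-0.0738,0.0127],
    [0.3,0.0065,0,-0.0065,0,-0.0738,0.0127],
    [0.3,0.0055,0,-0.007,0,-0.0738,0.0127],
    [0.3,0.005,0,-0.008,0,-0.0738,0.0127],
    [0.3,0,0,0,0,0,0]
  ]
}}

```text
time_s: 6.45
tcp_pos: [0.5707, 0.1144, 0.1993]
eef_rot: [179.9, 30.3, -85.1]
contact_force: [1.7, -0.2, -2.8]
gripper_width: 0.044
gripper_force: 34.7
```

Run:
```python
from h import *
s=get_state();print(s['joints'].round(1),s['qd'].round(1))
p,r=cur()
plan(p,r,0.3,([.577,.109,.2],down(-84.4,-60),6))
```

```text
[  9.4  16.9  -4.5 -32.5 -69.5   7.4] [ 6.9 -1.  -3.   8.8  5.6 -9.4]
[0.3, 0.0008, -0.001, -0.0006, -0.0006, -0.0549, -0.001], [0.3, 0.0007, -0.001, -0.0007, -0.0006, -0.0549, -0.001], [0.3, 0.0007, -0.001, -0.0007, -0.0006, -0.0549, -0.001], [0.3, 0.0006, -0.001, -0.0008, -0.0006, -0.0549, -0.001], [0.3, 0.0006, -0.001, -0.0008, -0.0006, -0.0549, -0.001], [0.3, 0.0005, -0.001, -0.0009, -0.0006, -0.0549, -0.001], 
6 rows
```

Call:
{"method": "apply_moves", "body": {
  "targets": [
    [0.3,0.0008,-0.001,-0.0007,0,-0.0549,0],
    [0.3,0.0007,-0.001,-0.0007,0,-0.0549,0],
    [0.3,0.0007,-0.001,-0.0007,0,-0.0549,0],
    [0.3,0.0006,-0.001,-0.0008,0,-0.0549,0],
    [0.3,0.0006,-0.001,-0.0008,0,-0.0549,0],
    [0.3,0.0005,-0.001,-0.0009,0,-0.0549,0],
    [0.3,0,0,0,0,0,0],
    [0.3,0,0,0,0,0,0],
    [0.3,0,0,0,0,0,0]
  ]
}}

```text
time_s: 7.2
tcp_pos: [0.5764, 0.1142, 0.2005]
eef_rot: [179.9, 59.4, -84.6]
contact_force: [0.1, -0.3, -1.1]
gripper_width: 0.0444
gripper_force: 34.7
```

Run:
```python
from h import *
s=get_state();print(s['joints'].round(1),s['tcp_pos'].round(4),s['eef_rot'].round(1), down(-84.4,-60).as_euler('xyz',degrees=True))
c=shot('scene');w=shot('wrist')
im=np.zeros((600,640,3),np.uint8);f=c['frame'][:,:,::-1];im[:300,:440]=cv2.resize(f[100:250,170:390],None,fx=2,fy=2)
im[300:600,:400]=cv2.resize(w['frame'][:,:,::-1],(400,300));cv2.imwrite('pics/f.png',im)
```

```text
[ -8.2  27.9   1.9 -56.8 -87.8  29.1] [0.5764 0.1142 0.2005] [179.9  59.4 -84.6] [180.   60.  -84.4]
```

View pics/f.png

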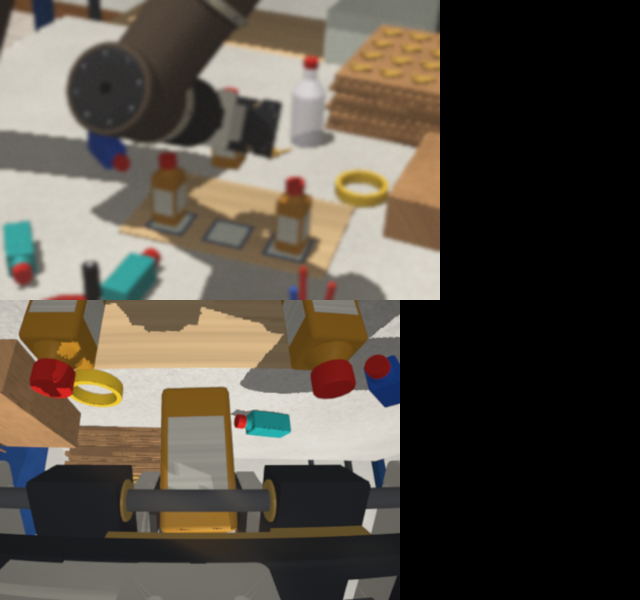

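The bottle is held upright between the fingers, and the empty square is clear below it. I'll check the held bottle's tilt and foot offset from wrist depth.

Run:
```python
from h import *
c=shot('wrist')
P=np.array([dep(c,u,v) for u in range(218,288,5) for v in range(125,230,5)])
m=P.mean(0);n=np.linalg.svd(P-m)[2][2];n*=np.sign(n[1]);e=(P-m)@n;k=abs(e)<.003
P=P[k];m=P.mean(0);n=np.linalg.svd(P-m)[2][2];n*=np.sign(n[1])
print(k.mean(),'n',n.round(4),'tilt',np.degrees(np.arcsin(n[2])).round(2),'yaw',np.degrees(np.arctan2(n[1],n[0])).round(2),m)
ax=m+n*.022;print('axis',ax.round(4))
p,r=cur();print('tcp',p,'axis offset along n',((m-p)@n+.022).round(4))
# foot edge: walk up column at image centre on the face plane
T=np.array(c['T'])
for u in (225,250,275):
    for v in range(130,95,-1):
        q=dep(c,u,v)
        if abs((q-m)@n)>.004: break
    # intersect ray of v+1 with the plane
    w=T[:3,:3]@ray(c,u,v+1);o=T[:3,3];print(u,v,(o+w*((m-o)@n)/(w@n)).round(4))
```

```text
0.8707482993197279 n [-0.0949  0.9955  0.0058] tilt 0.33 yaw 95.45 [0.58055968 0.09620814 0.16589202]
axis [0.5785 0.1181 0.166 ]
tcp [0.57633603 0.11520281 0.20204195] axis offset along n 0.0025
225 111 [0.5932 0.0976 0.1354]
250 110 [0.5808 0.0964 0.1348]
275 110 [0.5683 0.0952 0.1348]
```

Run:
```python
from h import *
p,r=cur();print(p)
plan(p,r,0.3,([.577,.1055,.16],down(-84.4,-60),2),([.577,.1055,.076],down(-84.4,-60),4),([.577,.1055,.073],down(-84.4,-60),3))
```

```text
[0.57633603 0.11520281 0.20204195]
[0.3, 0.0206, 0.0002, 0.0065, -0.0001, -0.0029, 0.0007], [0.3, 0.0206, 0.0002, 0.0064, -0.0001, -0.0029, 0.0007], 
[0.3, 0.0182, 0.0, 0.0105, 0.0, 0.0, 0.0], [0.3, 0.0182, 0.0, 0.0105, 0.0, 0.0, 0.0], [0.3, 0.0182, 0.0, 0.0105, 0.0, 0.0, 0.0], [0.3, 0.0182, 0.0, 0.0105, 0.0, 0.0, 0.0], 
[0.3, 0.0009, 0.0, 0.0005, 0.0, 0.0, 0.0], [0.3, 0.0009, 0.0, 0.0005, 0.0, 0.0, 0.0], [0.3, 0.0009, 0.0, 0.0005, 0.0, 0.0, 0.0], 
9 rows
```

Call:
{"method": "apply_moves", "body": {
  "targets": [
    [0.3,0.0206,0,0.0065,0,-0.003,0],
    [0.3,0.0206,0,0.0065,0,-0.003,0],
    [0.3,0.018,0,0.0105,0,0,0],
    [0.3,0.018,0,0.0105,0,0,0],
    [0.3,0.018,0,0.0105,0,0,0],
    [0.3,0.018,0,0.0105,0,0,0],
    [0.3,0,0,0,0,0,0],
    [0.3,0,0,0,0,0,0],
    [0.3,0,0,0,0,0,0]
  ]
}}

```text
time_s: 8.1
tcp_pos: [0.5774, 0.1059, 0.0763]
eef_rot: [-179.9, 60.1, -84.2]
contact_force: [0.4, 0.1, -2.1]
gripper_width: 0.0435
gripper_force: 34.9
```

Run:
```python
from h import *
p,r=cur();s=get_state();print(p,s['eef_rot'],s['contact_force'],s['joints'].round(1))
plan(p,r,0.3,([.577,.1055,.073],down(-84.4,-60),3))
```

```text
[0.57740446 0.10586255 0.07630193] [-179.86504337   60.06382643  -84.24436702] [ 0.39123791  0.09659411 -2.05501827] [ -9.4  38.2  -0.4 -57.7 -82.1  40.4]
[0.3, 0.001, 0.0001, 0.0005, 0.0, 0.0002, 0.0003], [0.3, 0.001, 0.0001, 0.0005, 0.0, 0.0002, 0.0003], [0.3, 0.001, 0.0001, 0.0005, 0.0, 0.0002, 0.0003], 
3 rows
```

Call:
{"method": "apply_moves", "body": {
  "targets": [
    [0.3,0.001,0,0.0005,0,0,0],
    [0.3,0.001,0,0.0005,0,0,0],
    [0.3,0.001,0,0.0005,0,0,0],
    [0.3,0,0,0,0,0,0],
    [0.3,0,0,0,0,0,0]
  ]
}}

```text
time_s: 8.52
tcp_pos: [0.5775, 0.1052, 0.0729]
eef_rot: [-179.9, 60.2, -84.4]
contact_force: [0.2, -0.2, 2.9]
gripper_width: 0.0437
gripper_force: 34.9
```

Call:
{"method": "apply_moves", "body": {
  "targets": [
    [0.72,0,0,0,0,0,0],
    [0.72,0,0,0,0,0,0],
    [0.72,0,0,0,0,0,0],
    [0.72,0,0,0,0,0,0],
    [0.72,0,0,0,0,0,0],
    [0.72,0,0,0,0,0,0],
    [0.72,0,0,-0.01,0,0,0],
    [0.72,0,0,-0.02,0,0,0],
    [0.72,0,0,-0.03,0,0,0],
    [0.72,0,0,-0.03,0,0,0],
    [0.72,0,0,-0.03,0,0,0],
    [0.72,0,0,0,0,0,0]
  ]
}}

```text
time_s: 9.52
tcp_pos: [0.5889, -0.0041, 0.1345]
eef_rot: [-179.5, 59.9, -84.2]
contact_force: [1.9, 0.6, 0.8]
gripper_width: 0.0631
gripper_force: 0.0
```

Run:
```python
from h import *
s=get_state();print(s['time_s'],s['gripper_width'])
c=shot('scene');w=shot('wrist')
im=np.zeros((600,800,3),np.uint8);f=c['frame'][:,:,::-1];im[:300,:440]=cv2.resize(f[100:250,170:390],None,fx=2,fy=2)
im[300:600,:400]=cv2.resize(w['frame'][:,:,::-1],(400,300));
t=shot('top')['frame'][:,:,::-1];im[300:600,400:800]=cv2.resize(t[115:265,185:385],None,fx=2,fy=2);cv2.imwrite('pics/g.png',im)
p,r=cur()
hub=np.array([.5567,-.2915]);hd=np.array([.5583,-.236])
print(np.linalg.norm(hd-hub),np.degrees(np.arctan2(*(hd-hub)[::-1])))
plan(p,r,1,(p+[-.03,-.12,.10],down(-90,-20),7),([.555,-.236,.28],down(-120,0),7))
```

```text
9.5167 0.06308793394665851
0.05552305827311748 88.3486871479183
[1, -0.0041, 0.0059, -0.0216, 0.0057, 0.0637, 0.0068], [1, -0.0019, 0.0057, -0.0219, 0.0057, 0.0637, 0.0068], [1, 0.0004, 0.0055, -0.022, 0.0057, 0.0637, 0.0068], [1, 0.0027, 0.0053, -0.0219, 0.0057, 0.0637, 0.0068], [1, 0.0049, 0.0051, -0.0216, 0.0057, 0.0637, 0.0068], [1, 0.0071, 0.0048, -0.021, 0.0057, 0.0637, 0.0068], [1, 0.0092, 0.0046, -0.0203, 0.0057, 0.0637, 0.0068], 
[1, 0.0134, 0.0003, -0.0121, 0.0083, 0.031, 0.0471], [1, 0.0139, -0.0008, -0.0115, 0.0083, 0.031, 0.0471], [1, 0.0144, -0.002, -0.0108, 0.0083, 0.031, 0.0471], [1, 0.0147, -0.0032, -0.01, 0.0083, 0.031, 0.0471], [1, 0.0149, -0.0044, -0.0093, 0.0083, 0.031, 0.0471], [1, 0.0149, -0.0057, -0.0085, 0.0083, 0.031, 0.0471], [1, 0.0149, -0.0069, -0.0077, 0.0083, 0.031, 0.0471], 
14 rows
```

View pics/g.png

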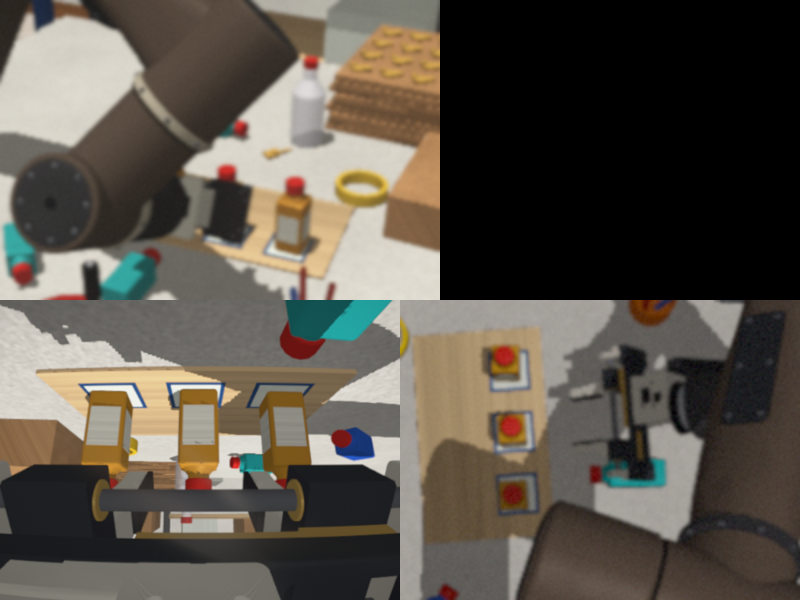

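The bottle stands on the middle square between its neighbours: wrist view (198,420), top-view cap (512,426). Next I'll go above the handle.

Call:
{"method": "apply_moves", "body": {
  "targets": [
    [1,-0.004,0.006,-0.0215,0.006,0.0637,0.007],
    [1,-0.002,0.006,-0.022,0.006,0.0637,0.007],
    [1,0,0.0055,-0.022,0.006,0.0637,0.007],
    [1,0.003,0.005,-0.022,0.006,0.0637,0.007],
    [1,0.005,0.005,-0.0215,0.006,0.0637,0.007],
    [1,0.007,0.005,-0.021,0.006,0.0637,0.007],
    [1,0.009,0.005,-0.02,0.006,0.0637,0.007],
    [1,0.0134,0,-0.012,0.008,0.031,0.047],
    [1,0.014,-0.001,-0.0115,0.008,0.031,0.047],
    [1,0.0145,-0.002,-0.011,0.008,0.031,0.047],
    [1,0.0147,-0.003,-0.01,0.008,0.031,0.047],
    [1,0.015,-0.0045,-0.009,0.008,0.031,0.047],
    [1,0.015,-0.0055,-0.0085,0.008,0.031,0.047],
    [1,0.015,-0.007,-0.008,0.008,0.031,0.047],
    [1,0,0,0,0,0,0],
    [1,0,0,0,0,0,0]
  ]
}}

```text
time_s: 11.0
tcp_pos: [0.5542, -0.2343, 0.279]
eef_rot: [179.8, 0.0, -119.8]
contact_force: [0.1, 0.9, -0.8]
gripper_width: 0.088
gripper_force: 0.0
```

Run:
```python
from h import *
p,r=cur();s=get_state();print(p,s['eef_rot'].round(1),s['joints'].round(1))
c=shot('wrist','h.png');t=shot('top')
h=cv2.cvtColor(t['frame'],cv2.COLOR_RGB2HSV)
m=cv2.inRange(h,(0,150,70),(6,255,255))|cv2.inRange(h,(172,150,70),(180,255,255));m[:,:225]=0;m[:,260:]=0
n,l,st,ce=cv2.connectedComponentsWithStats(m)
for i in range(1,n):
    if st[i,4]>20: print('cap',ce[i].round(1),st[i,4],onz(t,*ce[i],.12).round(4))
```

```text
[ 0.55415036 -0.23427387  0.27900609] [ 179.8    0.  -119.8] [ -4.4  12.7  -5.8  -0.1 -71.7 -25.4]
cap [236.8 142.4] 64 [0.6807 0.1243 0.12  ]
cap [240.2 177.8] 64 [0.574  0.1106 0.12  ]
cap [240.7 211.7] 63 [0.473 0.106 0.12 ]
```

View pics/h.png

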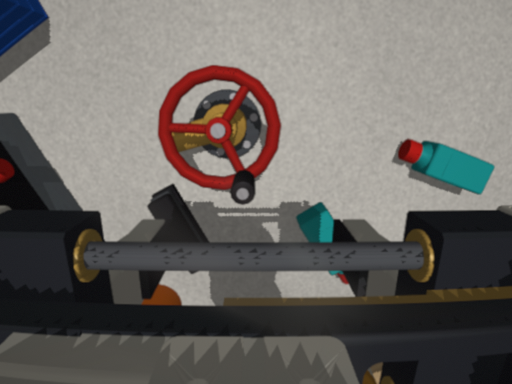

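The wrist view shows the handle top at (242,192), the hub at (218,130) and the rim as a clean circle around it. The placed bottle's cap is about 4 mm off the row's centre line, which is fine.

Run:
```python
from h import *
c=shot('wrist');h=cv2.cvtColor(c['frame'],cv2.COLOR_RGB2HSV)
r=cv2.inRange(h,(0,120,60),(8,255,255))|cv2.inRange(h,(170,120,60),(180,255,255));r[:60]=0;r[200:]=0;r[:,:150]=0;r[:,290:]=0
e=cv2.fitEllipse(cv2.convexHull(cv2.findNonZero(r)));print(e)
rim=onz(c,*e[0],.108)[:2];hub=onz(c,218,130,.118);hd=onz(c,242,192.5,.168);print('rim',rim,'hub',hub,dep(c,218,130),'hd',hd,dep(c,242,188))
for H in(rim,hub[:2]):print(np.linalg.norm(hd[:2]-H),np.degrees(np.arctan2(*(hd[:2]-H)[::-1])))
p,q=cur();print(p)
print('handle rel',np.r_[hd[:2],.148]-p,'tool',q.inv().apply(np.r_[hd[:2],.148]-p))
```

```text
((218.5462188720703, 127.04022216796875), (120.96414947509766, 123.82623291015625), 150.6202850341797)
rim [ 0.55939974 -0.29515896] hub [ 0.56009409 -0.29299353  0.118     ] [ 0.55955984 -0.2930148   0.1221218 ] hd [ 0.56329857 -0.23863987  0.168     ] [ 0.5610627  -0.24234659  0.16952292]
0.05665340154792652 86.05384351874072
0.0544480371898175 86.62596899729459
[ 0.55418393 -0.23466547  0.2790234 ]
handle rel [ 0.00911464 -0.0039744  -0.1310234 ] tool [-0.00100373 -0.01033496  0.13098926]
```

Call:
{"method": "apply_moves", "body": {
  "targets": [
    [1,0,-0.009,0.02,0,0,0],
    [1,0,0,0.038,0,0,0],
    [1,0,0,0.038,0,0,0],
    [1,0,0,0.035,0,0,0],
    [0,0,0,0,0,0,0],
    [0,0,0,0,0,0,0],
    [0,0,0,0,0,0,0],
    [0,0,0,0,0,0,0],
    [0,0,0,0,0,0,0],
    [0,0,0,0,0,0,0],
    [0,0,0,0,0,0,0],
    [0,0,0,0,0,0,0],
    [0,0,0,0,0,0,0],
    [0,0,0,0,0,0,0],
    [0,0,0,0,0,0,0],
    [0,0,0,0,0,0,0]
  ],
  "newtons": 30
}}

```text
time_s: 12.48
tcp_pos: [0.5619, -0.2399, 0.1488]
eef_rot: [179.9, -0.0, -120.0]
contact_force: [-0.2, 0.4, 2.3]
gripper_width: 0.0214
gripper_force: 30.0
```

Run:
```python
from h import *
s=get_state();print({k:np.round(v,3) for k,v in s.items()})
```

```text
{'time_s': np.float64(12.483), 'joints': array([-4.8410e+00,  1.9074e+01, -1.4922e+01, -2.5000e-02, -5.6126e+01,
       -2.5167e+01]), 'qd': array([ 0.023,  0.027, -0.082, -0.121,  0.037,  0.049]), 'joint_torque': array([-4.1500e-01, -5.1884e+01,  2.5757e+01,  6.3030e+00,  2.9600e-01,
       -1.0000e-03]), 'tcp_pos': array([ 0.562, -0.24 ,  0.149]), 'eef_rot': array([ 1.79881e+02, -3.30000e-02, -1.20022e+02]), 'contact_force': array([-0.248,  0.43 ,  2.256]), 'moment': array([ 0.426,  0.35 , -0.045]), 'gripper_force': np.float64(30.0), 'gripper_width': np.float64(0.021)}
```

```bash
cat >> h.py <<'E'
def arc(a0,step,n,psi=-120,rad=.055,start=None,C=None):
    "rows for the handle circle; a0, step in degrees, + is counter-clockwise"
    r=down(psi);pos=lambda a:np.array([rad*np.cos(np.radians(a)),rad*np.sin(np.radians(a)),0])
    p=pos(a0) if start is None else np.array([start[0]-C[0],start[1]-C[1],0])
    for i in range(1,n+1):
        q=pos(a0+step*i);d=r.inv().apply(q-p).round(4);p=p+r.apply(d)
        print([0,float(d[0])+0.,float(d[1])+0.,0,0,0,0],end=', ')
    print()
E
python3 - <<'E'
from h import *
arc(87,-12,8)
E
```

```text
[0, -0.0041, -0.0107, 0, 0, 0, 0], [0, -0.0018, -0.0114, 0, 0, 0, 0], [0, 0.0006, -0.0115, 0, 0, 0, 0], [0, 0.003, -0.0111, 0, 0, 0, 0], [0, 0.0052, -0.0102, 0, 0, 0, 0], [0, 0.0072, -0.009, 0, 0, 0, 0], [0, 0.009, -0.0072, 0, 0, 0, 0], [0, 0.0102, -0.0052, 0, 0, 0, 0],
```

Call:
{"method": "apply_moves", "body": {
  "targets": [
    [0,-0.0041,-0.0107,0,0,0,0],
    [0,-0.0018,-0.0114,0,0,0,0],
    [0,0.0006,-0.0115,0,0,0,0],
    [0,0.003,-0.0111,0,0,0,0],
    [0,0,0,0,0,0,0],
    [0,0,0,0,0,0,0]
  ]
}}

```text
time_s: 12.98
tcp_pos: [0.6022, -0.2613, 0.1489]
eef_rot: [179.9, -0.1, -120.0]
contact_force: [0.1, -3.0, 0.7]
gripper_width: 0.0213
gripper_force: 30.0
```

Call:
{"method": "apply_moves", "body": {
  "targets": [
    [0,0.0052,-0.0102,0,0,0,0],
    [0,0.0072,-0.009,0,0,0,0],
    [0,0,0,0,0,0,0]
  ]
}}

```text
time_s: 13.23
tcp_pos: [0.6122, -0.2823, 0.1489]
eef_rot: [179.9, -0.1, -120.0]
contact_force: [-2.7, -2.6, 3.2]
gripper_width: 0.0214
gripper_force: 30.0
```

Run:
```python
from h import *
arc(15,-10,22)
```

```text
[0, 0.0073, -0.0062, 0, 0, 0, 0], [0, 0.0083, -0.0048, 0, 0, 0, 0], [0, 0.0091, -0.0032, 0, 0, 0, 0], [0, 0.0094, -0.0017, 0, 0, 0, 0], [0, 0.0096, 0.0, 0, 0, 0, 0], [0, 0.0094, 0.0017, 0, 0, 0, 0], [0, 0.009, 0.0032, 0, 0, 0, 0], [0, 0.0083, 0.0048, 0, 0, 0, 0], [0, 0.0074, 0.0062, 0, 0, 0, 0], [0, 0.0061, 0.0073, 0, 0, 0, 0], [0, 0.0048, 0.0083, 0, 0, 0, 0], [0, 0.0033, 0.0091, 0, 0, 0, 0], [0, 0.0017, 0.0094, 0, 0, 0, 0], [0, 0.0, 0.0096, 0, 0, 0, 0], [0, -0.0017, 0.0094, 0, 0, 0, 0], [0, -0.0033, 0.009, 0, 0, 0, 0], [0, -0.0048, 0.0083, 0, 0, 0, 0], [0, -0.0061, 0.0074, 0, 0, 0, 0], [0, -0.0074, 0.0061, 0, 0, 0, 0], [0, -0.0083, 0.0048, 0, 0, 0, 0], [0, -0.009, 0.0033, 0, 0, 0, 0], [0, -0.0094, 0.0017, 0, 0, 0, 0],
```

Call:
{"method": "apply_moves", "body": {
  "targets": [
    [0,0.0073,-0.0062,0,0,0,0],
    [0,0.0083,-0.0048,0,0,0,0],
    [0,0,0,0,0,0,0]
  ]
}}

```text
time_s: 13.48
tcp_pos: [0.6133, -0.3013, 0.1488]
eef_rot: [179.9, -0.1, -120.1]
contact_force: [-4.0, -1.8, 4.9]
gripper_width: 0.0213
gripper_force: 30.0
```

Call:
{"method": "apply_moves", "body": {
  "targets": [
    [0,0.0091,-0.0032,0,0,0,0],
    [0,0.0094,-0.0017,0,0,0,0],
    [0,0,0,0,0,0,0]
  ]
}}

```text
time_s: 13.73
tcp_pos: [0.6091, -0.314, 0.1487]
eef_rot: [179.7, 0.3, -120.0]
contact_force: [-2.6, 23.0, 9.9]
gripper_width: 0.0214
gripper_force: 30.0
```

Call:
{"method": "apply_moves", "body": {
  "targets": [
    [0,0.002,0,0,0,0,0],
    [0,0,0,0,0,0,0],
    [0,0,0,0,0,0,0]
  ]
}}

```text
time_s: 13.98
tcp_pos: [0.609, -0.3141, 0.1486]
eef_rot: [179.8, 0.4, -119.9]
contact_force: [0.5, 28.2, 10.1]
gripper_width: 0.0214
gripper_force: 30.0
```

Run:
```python
from h import *
c=shot('wrist','i.png');s=get_state();print(s['tcp_pos'],s['contact_force'])
```

```text
[ 0.60904471 -0.31414882  0.1486564 ] [-0.30021693 27.95036259 10.22060173]
```

View pics/i.png

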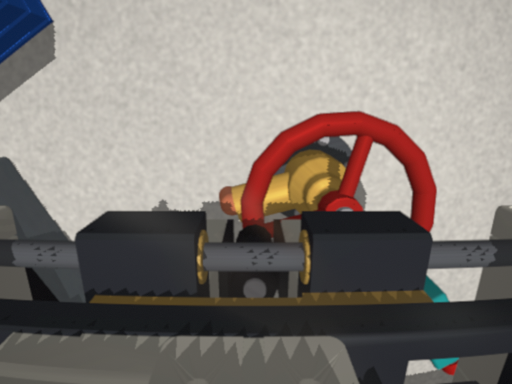

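The extra push raised the force to 28 N with no motion, so the handle is at the closed stop, about -21° from the hub, with the grip intact in view (255,240). Next I'll open it two turns.

Run:
```python
from h import *
arc(-20.7,15,20,start=(.6078,-.3214),C=(.558,-.2947))
arc(-20.7+300,15,4)
```

```text
[0, -0.0209, 0.0064, 0, 0, 0, 0], [0, -0.0122, 0.0075, 0, 0, 0, 0], [0, -0.0098, 0.0105, 0, 0, 0, 0], [0, -0.0068, 0.0126, 0, 0, 0, 0], [0, -0.0033, 0.014, 0, 0, 0, 0], [0, 0.0005, 0.0144, 0, 0, 0, 0], [0, 0.0041, 0.0137, 0, 0, 0, 0], [0, 0.0076, 0.0122, 0, 0, 0, 0], [0, 0.0105, 0.0098, 0, 0, 0, 0], [0, 0.0126, 0.0068, 0, 0, 0, 0], [0, 0.014, 0.0033, 0, 0, 0, 0], [0, 0.0144, -0.0004, 0, 0, 0, 0], [0, 0.0137, -0.0042, 0, 0, 0, 0], [0, 0.0122, -0.0076, 0, 0, 0, 0], [0, 0.0098, -0.0104, 0, 0, 0, 0], [0, 0.0068, -0.0127, 0, 0, 0, 0], [0, 0.0033, -0.014, 0, 0, 0, 0], [0, -0.0004, -0.0143, 0, 0, 0, 0], [0, -0.0042, -0.0138, 0, 0, 0, 0], [0, -0.0076, -0.0122, 0, 0, 0, 0], 
[0, -0.0105, -0.0098, 0, 0, 0, 0], [0, -0.0126, -0.0068, 0, 0, 0, 0], [0, -0.014, -0.0033, 0, 0, 0, 0], [0, -0.0143, 0.0005, 0, 0, 0, 0],
```

Call:
{"method": "apply_moves", "body": {
  "targets": [
    [0,-0.0209,0.0064,0,0,0,0],
    [0,-0.0122,0.0075,0,0,0,0],
    [0,-0.0098,0.0105,0,0,0,0],
    [0,-0.0068,0.0126,0,0,0,0],
    [0,-0.0033,0.014,0,0,0,0],
    [0,0.0005,0.0144,0,0,0,0],
    [0,0,0,0,0,0,0],
    [0,0,0,0,0,0,0]
  ]
}}

```text
time_s: 14.7
tcp_pos: [0.5736, -0.2462, 0.1488]
eef_rot: [179.7, -0.4, -120.1]
contact_force: [-9.3, -22.4, 0.7]
gripper_width: 0.0213
gripper_force: 30.0
```

Call:
{"method": "apply_moves", "body": {
  "targets": [
    [0,0.004,0,0,0,0,0],
    [0,0.003,0,0,0,0,0],
    [0,0,0,0,0,0,0],
    [0,0,0,0,0,0,0]
  ]
}}

```text
time_s: 15.03
tcp_pos: [0.5744, -0.2474, 0.1488]
eef_rot: [179.9, 0.0, -120.0]
contact_force: [-0.3, 3.3, 3.5]
gripper_width: 0.0215
gripper_force: 30.0
```

Run:
```python
from h import *
s=get_state();print(s['tcp_pos'],s['contact_force'])
c=shot('wrist','j.png')
```

```text
[ 0.57437819 -0.24742714  0.14881349] [-0.3414251   3.3281573   3.52134298]
```

View pics/j.png

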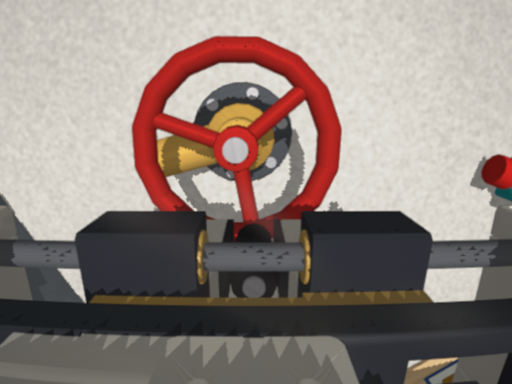

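The unloaded TCP sits about 5 mm inside the handle circle, so the pads slipped while pushing on the stop. In the picture the hub is at (235,150) and the handle at (253,235). I'll recentre on the handle, grip harder and touch the stop again gently for a clean reference.

Call:
{"method": "apply_moves", "body": {
  "targets": [
    [0.45,0,0,0,0,0,0],
    [0.45,0,0,0,0,0,0],
    [0.45,0,0,0,0,0,0],
    [0.45,-0.003,0,0,0,0,0],
    [0.45,-0.002,0,0,0,0,0],
    [0.45,0,0,0,0,0,0],
    [0,0,0,0,0,0,0],
    [0,0,0,0,0,0,0],
    [0,0,0,0,0,0,0],
    [0,0,0,0,0,0,0],
    [0,0,0,0,0,0,0],
    [0,0,0,0,0,0,0]
  ],
  "newtons": 58
}}

```text
time_s: 16.08
tcp_pos: [0.5765, -0.2436, 0.1488]
eef_rot: [179.9, -0.0, -120.0]
contact_force: [-0.4, 0.2, 0.8]
gripper_width: 0.0212
gripper_force: 58.0
```

Run:
```python
from h import *
s=get_state();p=s['tcp_pos'];C=np.array([.558,-.2947]);d=p[:2]-C
print(p,s['contact_force'],s['gripper_width'],s['gripper_force'],np.linalg.norm(d),np.degrees(np.arctan2(d[1],d[0])))
arc(70,-15,6)
arc(-5,-5,3)
```

```text
[ 0.57654442 -0.24355331  0.14880235] [-0.40935426  0.24446747  0.80037324] 0.021203129559563647 57.9994797706604 0.054404771742344926 70.0707112276672
[0, -0.0006, -0.0143, 0, 0, 0, 0], [0, 0.0031, -0.0141, 0, 0, 0, 0], [0, 0.0066, -0.0127, 0, 0, 0, 0], [0, 0.0097, -0.0106, 0, 0, 0, 0], [0, 0.0121, -0.0077, 0, 0, 0, 0], [0, 0.0137, -0.0043, 0, 0, 0, 0], 
[0, 0.0044, -0.0018, 0, 0, 0, 0], [0, 0.0046, -0.0015, 0, 0, 0, 0], [0, 0.0047, -0.001, 0, 0, 0, 0],
```

Now a controlled return to the stop: 75°, then small steps.

Call:
{"method": "apply_moves", "body": {
  "targets": [
    [0,-0.0006,-0.0143,0,0,0,0],
    [0,0.0031,-0.0141,0,0,0,0],
    [0,0.0066,-0.0127,0,0,0,0],
    [0,0.0097,-0.0106,0,0,0,0],
    [0,0.0121,-0.0077,0,0,0,0],
    [0,0,0,0,0,0,0],
    [0,0,0,0,0,0,0]
  ]
}}

```text
time_s: 16.67
tcp_pos: [0.6128, -0.3018, 0.1488]
eef_rot: [180.0, -0.0, -120.1]
contact_force: [3.0, -2.8, -0.6]
gripper_width: 0.021
gripper_force: 58.0
```

Call:
{"method": "apply_moves", "body": {
  "targets": [
    [0,0.0044,-0.0018,0,0,0,0],
    [0,0.0046,-0.0015,0,0,0,0],
    [0,0,0,0,0,0,0],
    [0,0,0,0,0,0,0]
  ]
}}

```text
time_s: 17.0
tcp_pos: [0.6113, -0.3094, 0.1488]
eef_rot: [179.9, -0.0, -120.0]
contact_force: [4.2, 0.1, -1.4]
gripper_width: 0.0213
gripper_force: 58.0
```

Call:
{"method": "apply_moves", "body": {
  "targets": [
    [0,0.002,-0.0005,0,0,0,0],
    [0,0,0,0,0,0,0],
    [0,0,0,0,0,0,0]
  ]
}}

```text
time_s: 17.25
tcp_pos: [0.6113, -0.3096, 0.1488]
eef_rot: [179.9, 0.1, -120.0]
contact_force: [5.3, 9.1, 1.0]
gripper_width: 0.021
gripper_force: 58.0
```

Call:
{"method": "apply_moves", "body": {
  "targets": [
    [0,0.002,-0.0005,0,0,0,0],
    [0,0,0,0,0,0,0],
    [0,0,0,0,0,0,0]
  ]
}}

```text
time_s: 17.5
tcp_pos: [0.6112, -0.3099, 0.1488]
eef_rot: [179.9, 0.2, -119.9]
contact_force: [5.7, 16.6, 3.4]
gripper_width: 0.0212
gripper_force: 58.0
```

The stop is clear at TCP (0.6113, -0.3097): force rises with no motion and no slip. Now two turns open.

Run:
```python
from h import *
arc(-15.6,15,24)
```

```text
[0, -0.0133, 0.0054, 0, 0, 0, 0], [0, -0.0115, 0.0086, 0, 0, 0, 0], [0, -0.0089, 0.0113, 0, 0, 0, 0], [0, -0.0056, 0.0132, 0, 0, 0, 0], [0, -0.002, 0.0142, 0, 0, 0, 0], [0, 0.0017, 0.0143, 0, 0, 0, 0], [0, 0.0054, 0.0133, 0, 0, 0, 0], [0, 0.0086, 0.0115, 0, 0, 0, 0], [0, 0.0113, 0.0088, 0, 0, 0, 0], [0, 0.0132, 0.0056, 0, 0, 0, 0], [0, 0.0142, 0.0021, 0, 0, 0, 0], [0, 0.0143, -0.0018, 0, 0, 0, 0], [0, 0.0133, -0.0053, 0, 0, 0, 0], [0, 0.0115, -0.0086, 0, 0, 0, 0], [0, 0.0088, -0.0113, 0, 0, 0, 0], [0, 0.0057, -0.0132, 0, 0, 0, 0], [0, 0.002, -0.0143, 0, 0, 0, 0], [0, -0.0017, -0.0142, 0, 0, 0, 0], [0, -0.0054, -0.0133, 0, 0, 0, 0], [0, -0.0086, -0.0115, 0, 0, 0, 0], [0, -0.0113, -0.0089, 0, 0, 0, 0], [0, -0.0132, -0.0056, 0, 0, 0, 0], [0, -0.0142, -0.002, 0, 0, 0, 0], [0, -0.0143, 0.0017, 0, 0, 0, 0],
```

Call:
{"method": "apply_moves", "body": {
  "targets": [
    [0,-0.004,0.001,0,0,0,0],
    [0,-0.0133,0.0054,0,0,0,0],
    [0,-0.0115,0.0086,0,0,0,0],
    [0,-0.0089,0.0113,0,0,0,0],
    [0,-0.0056,0.0132,0,0,0,0],
    [0,-0.002,0.0142,0,0,0,0],
    [0,0.0017,0.0143,0,0,0,0],
    [0,0.0054,0.0133,0,0,0,0],
    [0,0.0086,0.0115,0,0,0,0],
    [0,0.0113,0.0088,0,0,0,0],
    [0,0.0132,0.0056,0,0,0,0],
    [0,0.0142,0.0021,0,0,0,0],
    [0,0.0143,-0.0018,0,0,0,0],
    [0,0,0,0,0,0,0],
    [0,0,0,0,0,0,0]
  ]
}}

```text
time_s: 18.75
tcp_pos: [0.5051, -0.2804, 0.1488]
eef_rot: [-180.0, -0.0, -120.1]
contact_force: [6.1, -4.1, -5.8]
gripper_width: 0.0212
gripper_force: 58.0
```

Call:
{"method": "apply_moves", "body": {
  "targets": [
    [0,0.0133,-0.0053,0,0,0,0],
    [0,0.0115,-0.0086,0,0,0,0],
    [0,0.0088,-0.0113,0,0,0,0],
    [0,0.0057,-0.0132,0,0,0,0],
    [0,0.002,-0.0143,0,0,0,0],
    [0,-0.0017,-0.0142,0,0,0,0],
    [0,-0.0054,-0.0133,0,0,0,0],
    [0,-0.0086,-0.0115,0,0,0,0],
    [0,-0.0113,-0.0089,0,0,0,0],
    [0,-0.0132,-0.0056,0,0,0,0],
    [0,-0.0142,-0.002,0,0,0,0],
    [0,-0.0143,0.0017,0,0,0,0],
    [0,0,0,0,0,0,0],
    [0,0,0,0,0,0,0]
  ]
}}

```text
time_s: 19.92
tcp_pos: [0.6116, -0.3081, 0.1488]
eef_rot: [179.9, 0.0, -119.9]
contact_force: [3.7, 1.0, -0.1]
gripper_width: 0.0212
gripper_force: 58.0
```

Call:
{"method": "apply_moves", "body": {
  "targets": [
    [0,-0.0133,0.0054,0,0,0,0],
    [0,-0.0115,0.0086,0,0,0,0],
    [0,-0.0089,0.0113,0,0,0,0],
    [0,-0.0056,0.0132,0,0,0,0],
    [0,-0.002,0.0142,0,0,0,0],
    [0,0.0017,0.0143,0,0,0,0],
    [0,0.0054,0.0133,0,0,0,0],
    [0,0.0086,0.0115,0,0,0,0],
    [0,0.0113,0.0088,0,0,0,0],
    [0,0.0132,0.0056,0,0,0,0],
    [0,0.0142,0.0021,0,0,0,0],
    [0,0.0143,-0.0018,0,0,0,0],
    [0,0,0,0,0,0,0]
  ]
}}

```text
time_s: 21.0
tcp_pos: [0.5049, -0.2812, 0.1489]
eef_rot: [-179.9, 0.0, -120.1]
contact_force: [6.5, -4.0, -5.5]
gripper_width: 0.0212
gripper_force: 58.0
```

Call:
{"method": "apply_moves", "body": {
  "targets": [
    [0,0.0133,-0.0053,0,0,0,0],
    [0,0.0115,-0.0086,0,0,0,0],
    [0,0.0088,-0.0113,0,0,0,0],
    [0,0.0057,-0.0132,0,0,0,0],
    [0,0.002,-0.0143,0,0,0,0],
    [0,-0.0017,-0.0142,0,0,0,0],
    [0,-0.0054,-0.0133,0,0,0,0],
    [0,-0.0086,-0.0115,0,0,0,0],
    [0,-0.0113,-0.0089,0,0,0,0],
    [0,-0.0132,-0.0056,0,0,0,0],
    [0,-0.0142,-0.002,0,0,0,0],
    [0,-0.008,0.001,0,0,0,0],
    [0,-0.0045,0.0005,0,0,0,0],
    [0,0,0,0,0,0,0],
    [0,0,0,0,0,0,0],
    [0,0,0,0,0,0,0],
    [0,0,0,0,0,0,0]
  ]
}}

```text
time_s: 22.42
tcp_pos: [0.611, -0.3102, 0.1489]
eef_rot: [-180.0, 0.1, -120.0]
contact_force: [6.0, 0.1, -1.6]
gripper_width: 0.0209
gripper_force: 58.0
```

Run:
```python
from h import *
s=get_state();p=s['tcp_pos'];C=np.array([.558,-.2947])
for q in (p[:2],np.array([.6113,-.3097])):
    d=q-C;print(q,np.linalg.norm(d),np.degrees(np.arctan2(d[1],d[0])))
print(s['contact_force'],s['qd'],s['gripper_force'])
c=shot('scene');w=shot('top');im=np.vstack([np.hstack([c['frame'][100:300,150:400],w['frame'][100:300,160:410]])])[:,:,::-1];cv2.imwrite('pics/k.png',cv2.resize(im,None,fx=1.6,fy=1.6))
```

```text
[ 0.61098742 -0.31021688] 0.055212686207982385 -16.32218898444589
[ 0.6113 -0.3097] 0.05537047949945881 -15.71797648689996
[ 5.98737377  0.09121829 -1.62420994] [-0.01099355  0.0413024   0.02152809 -0.02908301 -0.0839114  -0.02539465] 57.9983389377594
```

View pics/k.png

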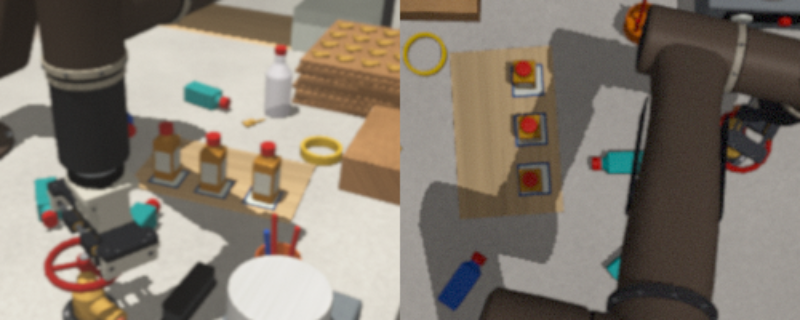

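The handle is within 0.6° of two turns and still. All three bottles stand on their squares, with caps at (523,72), (528,125) and (535,180), and the other things are undisturbed. Handing in.

```bash
python3 -c "
from plant import close_job
print(close_job())"
```

```text
the job is handed in; nothing more can be done
None
```

The job is handed in at about 22 s: the gold bottle stands released on the middle square, and the valve was closed to its stop, then opened two turns (within about 0.6°), with the handle still gripped and the wheel still; my grip slipped at the first closing, so I opened about 85°, regripped and closed to the stop again before counting the two turns.

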